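Slide a flat packet out over the table edge

TASK

The flat packet lies out on the table, too thin to be picked up easily. Push it along the table top to the front edge, the one nearest the robot, until about 6 cm of its length sticks straight out over the edge, so that somebody can take it by that end. Only slide it: do not pick it up, and leave the other things where they are.

Things in the scene. Friction and masses are not known exactly. Their poses are not given: they have to be found in the camera images.
- packet: the flat sealed food packet, loose, about 0.1 kg: 80 mm wide (its x axis), 204 mm long (its y axis), 11 mm thick in the middle. It is stiff. Its two short ends taper: 2 mm thick at the very end, rising evenly to the full 11 mm some 20 mm further in. Origin at the centre of its underside, z up. Its -y end points roughly toward the robot at the start (up to 20 degrees askew). Coefficient of friction with the table roughly 0.6, slides and does not roll.
- packet_end (a point): the middle of the packet's near short end (its -y end), at underside height, 102 mm from the packet's origin: the end that is to stick out over the edge
- table_edge (a point): a fixed point on the table's front edge, the one nearest the robot, at the height of the table top (z = 0). The edge is straight and runs along the world y axis through this point; the table lies on its +x side and there is open air on its -x side, down to the floor. This frame is parallel to the world frame.
- opener: bystander: bottle opener with a thick handle and a metal loop, 174 x 41 x 20 mm, lying beside the packet on the robot's right (-y), long axis (x) roughly parallel to the packet's length; origin at the centre of its underside
- peeler: bystander: vegetable peeler, 170 x 25 x 18 mm, lying beside the packet on the robot's left (+y), long axis (x) roughly parallel to the packet's length; origin at the centre of its underside
- canister: bystander: round canister with a knobbed lid, 77 mm across, 100 mm high, standing at the front right of the table, in front of the coffee machine; origin at the centre of its underside. The coffee machine itself is fixed: 0.38 m high, its left side at y = -0.21, its front at x = 0.50

How it is judged:
On the way:
1. the packet's near end has been slid out past the table edge, the packet still flat (x of packet_end in the frame of table_edge below -0.01 m and angle between packet's own z axis and vertical below 0.1 rad), for 0.1 s.
At the end, for the whole second after the job is handed in: the packet's near end is 48 to 72 mm beyond the table's front edge, its length is within 0.2 rad (11 degrees) of square to the edge, and it lies flat on the table top, at rest (x of packet_end in the frame of table_edge between -0.072 and -0.048 m and angle between the y axis of packet and the x axis of table_edge, either way round below 0.2 rad and angle between packet's own z axis and vertical below 0.06 rad and height (world z) of packet between -0.005 and 0.006 m and linear speed of packet below 0.01 m/s); the robot touches nothing.
It fails at once if the packet is picked up, tipped or pushed off the table (height (world z) of packet above 0.015 m or height (world z) of packet below -0.02 m or angle between packet's own z axis and vertical above 0.25 rad).
It fails at once if one of the other things (opener, peeler, canister) is moved more than 20 mm or knocked over (distance of any of opener, peeler, canister from where it was at the start of the episode above 0.02 m or angle between any of opener, peeler, canister's own z axis and vertical above 0.3 rad).
It also fails if it takes over 48 s, if anything falls off the work surface, if the arm or the gripper's body presses on something with over 40 N, if the wrist force passes 120 N, or if a joint passes its speed limit or range.

ROBOT

A 7-joint arm with a two-finger parallel gripper is mounted at the origin on a cart in front of the work surface, level with it; the furniture and walls round the work are solid. World frame = base frame: x ahead of the robot, y to its left, z up, the work surface at z = 0. Lengths are in m, angles in rad, forces in N, time in s.
With the tool pointing down it reaches from about 0.425 to 0.875 m from the base axis. Payload 4.7 kg.
Tool frame: the origin (TCP) lies midway between the tips of the shut fingers; the grasp point (between the pads) lies ctrl.grasp_offset behind it (ctrl.grasp_offset is the distance from the TCP to the grasp point, in m); z points along the fingers, y is the line along which they close (so a half turn about z gives the same grasp; the last joint's range is limited). The gripper opens to 87 mm and grips with 3 to 60 N. Pads are 19 mm wide; open, the fingers measure 117 mm over their backs; the gripper's body (75 mm by 190 mm) begins 51 mm behind the grasp point.
Start: joints at [-1.183, 0.321, -0.07, 1.45, 0.023, 1.371, -0.057], TCP at [0.237, 0.605, 0.223] pointing down, gripper open.
Joint ranges: [-2.86, 2.86], [-0.3, 2.09], [-1.38, 1.24], [0.06, 2.45], [-1.56, 4.7], [0.09, 2.05], [-2.69, 2.69]. Speed limits (rad/s): [2.57, 2.57, 3.14, 3.14, 3.14, 3.14, 3.14].

INTERFACE

Orientations are given as a rotation vector (axis times angle).
In Python, from bench import ctrl gives the robot as it stands. The module is installed in compiled form; this text tells all that it offers.
- The arm moves only by the tool jog_arm, never from a script. Its argument "moves" is one flat list of numbers, 7 for each row, row after row: the shift along the tool's x, y, z in units of 30 cm (1.0 is 30 cm), then the turn, a rotation vector about the tool's x, y, z in units of 60 degrees (1.0 is 60 degrees), then the gripper's target within -1 to 1 (fully open at 1, half-way at 0, shut at -1). In form: [x, y, z, wx, wy, wz, fingers, x, y, z, wx, wy, wz, fingers, ...]. A call has exactly 8 rows; each row is the pose to reach, as a shift and turn from the pose commanded when the call began, along the tool's axes at that moment; what a row does not reach only later rows make up. A row lasts 1/8 s, in which the tool goes at most 62.5 mm and 10.7 degrees, less where a joint would pass 70% of its speed; a pose out of reach is approached as far as the arm can. A call with a number of a shift or a turn outside -1 to 1 is refused whole. A call with a gripper value outside its range is refused whole. The fingers move at their own pace and stop on an object; "newtons" is the grip in N (left out, the last holds). Time passes only in rows, so rows that repeat a pose let the fingers close, or fill a call up. It gives the time, the measured TCP pose, the force, the opening and the grip force at its end, in the units of the state.
- ctrl.get_state(): the state, without advancing time (a new reading comes with each control period).
- ctrl.get_image(name): name is "scene" or "side" or "wrist"; returns a dict with "pixels" (420x560x3 uint8, red, green, blue), "fx", "fy", "cx", "cy" (pixels), "xyz" and "rotation" of the camera in the world; the wrist camera has in their place "tool_from_camera" (4x4, takes a point from camera to tool coordinates, whose origin is the TCP and whose axes are the flange's). Camera axes: x right, y up, looking along -z (the intrinsics and any distortion apply to the point x, -y, -z); pixel columns grow to the right and rows downward; lengths in m; the calibration is good to about 2 mm. A picture is of the moment at which its call begins: read the wrist's pose just before it. There is no depth.
- ctrl.close_job(): hands the job in; it is judged then, once.
The state is a dict: "time": time; "joint_positions": joint angles; "qd": joint speeds; "joint_torque": joint torques, N m; "position": TCP position; "tool_rot": TCP orientation; "ft_force": force on the tool from outside, world axes, zero at the start; "torque": the same for the moment, N m; "grip_width": opening from 0.0 (shut) to 1.0 (fully open); "grip_force": force on a finger pad.
Only numpy, scipy, OpenCV 4.12 (cv2) and the standard library are available. Lean on these libraries where they do the work, as an engineer would, in place of code of your own. Each camera call takes 0.05 s, during which the arm holds its last target. There are 200 camera calls.

## Working session

There is one attempt and no reset: what is moved stays moved. The work goes in short steps, Python scripts to look and compute and a tool call to move; the robot and the scene stay as the last step left them, time stands still between calls to the robot, and variables do not carry over. Pictures are saved under pics/ and viewed, at most 10 in all, crops included, and the job is handed in when it is done.

Besides the shell and the picture viewer there is one more tool, called as a command line: name --argument value ..., lists and objects as JSON in quotes. jog_arm: Moves the arm, as the interface text tells. Its arguments: {"type":"object","properties":{"moves":{"type":"array"},"newtons":{"type":"number"}},"required":["moves"]}

```bash
mkdir -p pics
cat > h.py <<'E'
import numpy as np, cv2
from scipy.spatial.transform import Rotation as R
from bench import ctrl
def cam(name):
    s=ctrl.get_state(); im=ctrl.get_image(name)
    if name=="wrist":
        T=np.eye(4); T[:3,:3]=R.from_rotvec(s["tool_rot"]).as_matrix(); T[:3,3]=s["position"]
        T=T@np.array(im["tool_from_camera"]); im["C"]=T[:3,3]; im["M"]=T[:3,:3]
    else:
        im["C"]=np.array(im["xyz"]); M=np.array(im["rotation"]); im["M"]=M if M.shape==(3,3) else R.from_rotvec(M).as_matrix()
    return im
def save(im,f): cv2.imwrite("pics/"+f,cv2.cvtColor(im["pixels"],cv2.COLOR_RGB2BGR))
def ray(im,uv,z):
    uv=np.atleast_2d(uv).astype(float)
    d=np.c_[(uv[:,0]-im["cx"])/im["fx"],-(uv[:,1]-im["cy"])/im["fy"],-np.ones(len(uv))]@im["M"].T
    return im["C"]+d*((z-im["C"][2])/d[:,2])[:,None]
E
python3 - <<'E'
from h import *
s=ctrl.get_state(); print({k:s[k] for k in("time","position","tool_rot","ft_force","grip_width")},ctrl.grasp_offset)
for n in("scene","side"):
    im=cam(n); print(n,[k for k in im],im["C"],im["M"].round(3).tolist(),im["fx"],im["cx"],im["cy"]); save(im,n+"0.png")
    np.save(n+"0.npy",{k:v for k,v in im.items()},allow_pickle=True)
E
```

```text
{'time': 0.0, 'position': array([0.23717669, 0.60456421, 0.22145475]), 'tool_rot': array([-5.83600100e-01, -3.08666834e+00,  3.03024430e-03]), 'ft_force': array([-0.11933859, -0.29344368,  0.81534058]), 'grip_width': 1.0024192400670628} 0.0187
scene ['pixels', 'fx', 'fy', 'cx', 'cy', 'xyz', 'rotation', 'C', 'M'] [-0.15679767 -1.03041158  0.86635367] [[0.845, 0.314, -0.434], [-0.535, 0.481, -0.695], [-0.01, 0.819, 0.574]] 542.16840617809 282.3739912698342 204.9542313962595
side ['pixels', 'fx', 'fy', 'cx', 'cy', 'xyz', 'rotation', 'C', 'M'] [ 0.1126243  -0.76009286  0.71861573] [[0.915, 0.251, -0.315], [-0.403, 0.59, -0.7], [0.01, 0.768, 0.641]] 441.94586094177504 281.0398982506063 206.35973556790216
```

View pics/scene0.png

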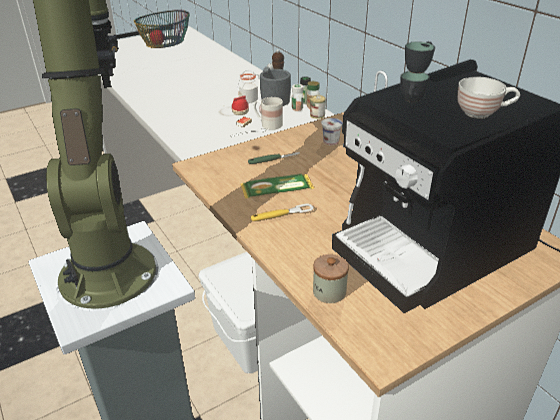

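View pics/side0.png

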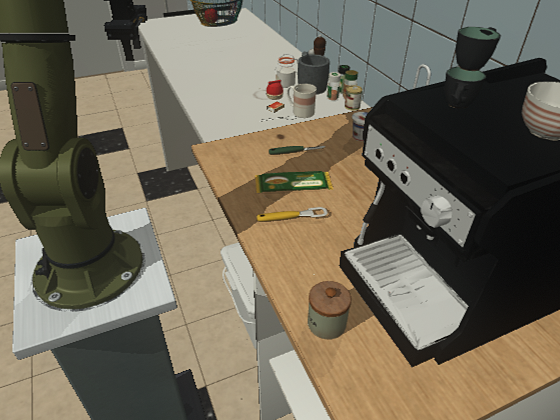

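The scene shows the green packet at about (278,186), with the peeler at (272,158), the opener at (283,212) and the canister at (330,278). In the side view the packet is at (295,181), and the front table edge runs from (193,147) toward (290,400).

Run:
```python
from h import *
for n,box,ed in(("scene",(235,168,325,202),[(176,164),(378,388)]),("side",(250,165,340,197),[(194,148),(252,280)])):
    im=np.load(n+"0.npy",allow_pickle=True).item()
    hsv=cv2.cvtColor(im["pixels"],cv2.COLOR_RGB2HSV)
    m=cv2.inRange(hsv,(35,70,20),(90,255,255)); k=np.zeros_like(m); x0,y0,x1,y1=box; k[y0:y1,x0:x1]=m[y0:y1,x0:x1]
    P=np.argwhere(k)[:,::-1]; W=ray(im,P,0.008)[:,:2].astype(np.float32)
    r=cv2.minAreaRect(W); print(n,len(P),r,cv2.boxPoints(r).round(3).tolist())
    print("edge",ray(im,ed,0).round(3).tolist())
    pts={"scene":[(249,162),(299,154),(252,216),(313,208),(316,295),(346,295)],"side":[(269,152),(325,148),(258,217),(329,212),(310,328),(346,328)]}[n]
    print(ray(im,pts,0.008).round(3)[:,:2].tolist())
```

```text
scene 604 ((0.5315794348716736, 0.10626351088285446), (0.08186014741659164, 0.18215201795101166), 71.33602142333984) [[0.4320000112056732, 0.09700000286102295], [0.6050000190734863, 0.03799999877810478], [0.6309999823570251, 0.11599999666213989], [0.4580000042915344, 0.17399999499320984]]
edge [[0.338, 0.388, 0.0], [0.328, -0.585, 0.0]]
[[0.529, 0.262], [0.687, 0.218], [0.396, 0.009], [0.554, -0.05], [0.367, -0.328], [0.423, -0.364]]
side 808 ((0.5346961617469788, 0.10353884845972061), (0.08227714151144028, 0.1811642199754715), 71.55948638916016) [[0.4359999895095825, 0.09300000220537186], [0.6079999804496765, 0.035999998450279236], [0.6340000033378601, 0.11400000005960464], [0.4620000123977661, 0.17100000381469727]]
edge [[0.336, 0.377, 0.0], [0.312, -0.174, 0.0]]
[[0.53, 0.258], [0.692, 0.213], [0.394, 0.001], [0.563, -0.051], [0.368, -0.334], [0.431, -0.361]]
```

jog_arm --moves '[-0.16, -0.09, 0, 0, 0, 0, 0, -0.32, -0.18, 0, 0, 0, 0, 0, -0.48, -0.27, 0, 0, 0, 0, 0, -0.64, -0.36, 0, 0, 0, 0, 0, -0.8, -0.45, 0, 0, 0, 0, 0, -0.95, -0.55, 0, 0, 0, 0, 0, -0.95, -0.55, 0, 0, 0, 0, 0, -0.95, -0.55, 0, 0, 0, 0, 0]'

```text
time: 1.1
position: [0.4419, 0.3479, 0.2223]
tool_rot: [-0.584, -3.086, -0.0]
ft_force: [0.3, 0.5, 0.2]
grip_width: 0.503
grip_force: 0.0
```

jog_arm --moves '[-0.16, -0.09, 0, 0, 0, 0, 0, -0.32, -0.18, 0, 0, 0, 0, 0, -0.48, -0.27, 0, 0, 0, 0, 0, -0.64, -0.36, 0, 0, 0, 0, 0, -0.8, -0.45, 0, 0, 0, 0, 0, -0.9, -0.57, 0, 0, 0, 0, 0, -0.9, -0.57, 0, 0, 0, 0, 0, -0.9, -0.57, 0, 0, 0, 0, 0]'

```text
time: 2.1
position: [0.6309, 0.0923, 0.222]
tool_rot: [-0.579, -3.086, -0.002]
ft_force: [-0.3, 0.7, -0.0]
grip_width: 0.496
grip_force: 0.0
```

Run:
```python
from h import *
s=ctrl.get_state(); print(s["time"],s["position"],s["tool_rot"],s["grip_width"],s["ft_force"])
im=cam("wrist"); save(im,"w1.png"); np.save("w1.npy",im,allow_pickle=True); print(im["C"])
```

```text
2.1 [0.63085862 0.09228791 0.2220451 ] [-5.79192151e-01 -3.08641606e+00 -1.82449581e-03] 0.49563945889868044 [-0.2721917   0.67971205 -0.03638667]
[0.55337685 0.12142793 0.38476484]
```

View pics/w1.png

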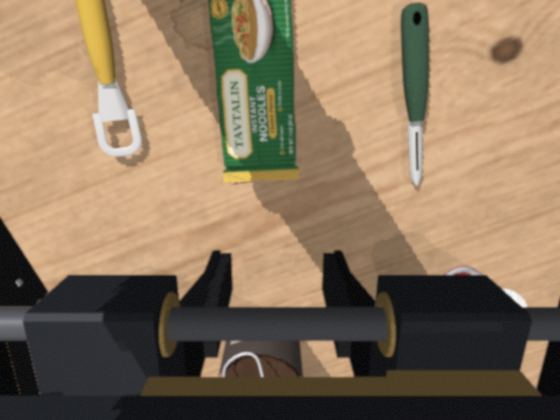

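The wrist view shows the packet's far end as a yellow strip from (224,182) to (299,178). The opener's loop is at (118,150), the peeler's tip is at (417,184), and the fingers are over clear table.

Run:
```python
from h import *
im=np.load("w1.npy",allow_pickle=True).item()
e=ray(im,[(224,182),(299,178)],0.001)[:,:2]; print(e,np.linalg.norm(e[0]-e[1]))
s=ray(im,[(211,20),(224,165),(294,20),(297,165)],0.008)[:,:2]; print(s)
for a,b in((0,1),(2,3)): d=s[b]-s[a]; print(np.degrees(np.arctan2(d[1],d[0])))
print("others",ray(im,[(118,157),(100,118),(140,140),(417,184)],0.01)[:,:2])
st=ctrl.get_state(); Rm=R.from_rotvec(st["tool_rot"]).as_matrix(); print("toolx",Rm[:,0],np.degrees(np.arctan2(-Rm[1,0],-Rm[0,0])))
```

```text
[[0.62036526 0.03575958]
 [0.64502182 0.11110699]] 0.07927912176458185
[[0.47543357 0.08739798]
 [0.60277768 0.0445013 ]
 [0.50291521 0.15812926]
 [0.62983455 0.11409162]]
-18.616428656614918
-19.135418604253566
others [[ 0.556199   -0.05162596]
 [ 0.51578239 -0.04953321]
 [ 0.54904685 -0.02297671]
 [ 0.69304015  0.22285332]]
toolx [-0.93238936  0.36145311  0.00131355] -21.189482558926553
```

jog_arm --moves '[-0.13, -0.05, 0.1, 0, 0, -0.042, 0, -0.13, -0.05, 0.25, 0, 0, -0.042, 0, -0.13, -0.05, 0.4, 0, 0, -0.042, 0, -0.13, -0.05, 0.52, 0, 0, -0.042, 0, -0.13, -0.05, 0.62, 0, 0, -0.042, 0, -0.13, -0.05, 0.69, 0, 0, -0.042, 0, -0.13, -0.05, 0.69, 0, 0, -0.042, 0, -0.13, -0.05, 0.69, 0, 0, -0.042, 0]'

```text
time: 3.15
position: [0.6632, 0.0621, 0.0169]
tool_rot: [0.514, 3.097, 0.001]
ft_force: [0.8, 0.5, 0.5]
grip_width: 0.498
grip_force: 0.0
```

```bash
cat > st.py <<'E'
from h import *
st=ctrl.get_state(); Rm=R.from_rotvec(st["tool_rot"]).as_matrix(); print(st["time"],st["position"].round(4),st["ft_force"].round(2),"x",Rm[:,0].round(4),"z",Rm[:,2].round(4),"yaw",np.degrees(np.arctan2(-Rm[1,0],-Rm[0,0])))
E
python3 st.py
```

```text
3.15 [0.6632 0.0621 0.0169] [0.78 0.54 0.45] x [-0.9464  0.3231 -0.0019] z [ 2.2e-03  5.0e-04 -1.0e+00] yaw -18.852797737714408
```

jog_arm --moves '[0, 0, 0.01, 0, 0, 0, 0, 0, 0, 0.02, 0, 0, 0, 0, 0, 0, 0.03, 0, 0, 0, 0, 0, 0, 0.04, 0, 0, 0, 0, 0, 0, 0.045, 0, 0, 0, 0, 0, 0, 0.05, 0, 0, 0, 0, 0, 0, 0.053, 0, 0, 0, 0, 0, 0, 0.053, 0, 0, 0, 0]'

```text
time: 4.15
position: [0.6622, 0.0614, 0.0005]
tool_rot: [-0.516, -3.099, -0.0]
ft_force: [-2.4, -0.4, 4.9]
grip_width: 0.502
grip_force: 2.5
```

```bash
python3 st.py
```

```text
4.15 [6.622e-01 6.140e-02 5.000e-04] [-2.37 -0.44  4.92] x [-9.461e-01  3.239e-01  2.000e-04] z [-1.e-04  2.e-04 -1.e+00] yaw -18.896535783950775
```

jog_arm --moves '[0, 0, -0.003, 0, 0, 0, 0, 0.01, 0.005, -0.003, 0, 0, 0, 0, 0.025, 0.007, -0.003, 0, 0, 0, 0, 0.04, 0.007, -0.003, 0, 0, 0, 0, 0.05, 0.007, -0.003, 0, 0, 0, 0, 0.06, 0.007, -0.003, 0, 0, 0, 0, 0.067, 0.007, -0.003, 0, 0, 0, 0, 0.067, 0.007, -0.003, 0, 0, 0, 0]'

```text
time: 5.15
position: [0.6436, 0.0702, 0.0006]
tool_rot: [-0.515, -3.099, -0.0]
ft_force: [0.6, -0.1, 0.7]
grip_width: 0.502
grip_force: 0.4
```

```bash
cat > plan.py <<'E'
from h import *
import sys
# plan.py: arc of packet centre from (C0,th0) to x=xf, th=0; waypoints in tool units
def plan(C0,th0,xf,off,n=16):
    st=ctrl.get_state(); Rm=R.from_rotvec(st["tool_rot"]).as_matrix(); y0=np.arctan2(-Rm[1,0],-Rm[0,0])
    L=(C0[0]-xf)/(np.sin(th0)/th0)
    for i in range(1,n+1):
        t=i/n; th=th0*(1-t); Rr=L/(-th0)
        C=C0+np.array([-Rr*(np.sin(th)-np.sin(th0)), Rr*(np.cos(th)-np.cos(th0))*-1])
        C[1]=C0[1]+Rr*(np.cos(th)-np.cos(th0))
        T=C+(.102+off)*np.array([np.cos(th),np.sin(th)])
        d=Rm.T@np.r_[T-st["position"][:2],0]/.3
        print(i,"C",C.round(3),"TCP",T.round(4),"units",d[:2].round(3),"wz",round(-(th-y0)/np.radians(60),3))
E
python3 st.py
python3 - <<'E'
from plan import *
plan(np.array([.536,.1057]),np.radians(-18.6),.377,.0105)
im=cam("wrist"); save(im,"w2.png")
E
```

```text
5.15 [6.436e-01 7.020e-02 6.000e-04] [ 0.64 -0.08  0.73] x [-9.461e-01  3.238e-01  5.000e-04] z [-4.e-04  2.e-04 -1.e+00] yaw -18.890552252337294
1 C [0.526 0.109] TCP [0.6337 0.0751] units [0.036 0.005] wz -0.024
2 C [0.517 0.112] TCP [0.6247 0.0802] units [0.07  0.011] wz -0.044
3 C [0.507 0.114] TCP [0.6156 0.0852] units [0.104 0.017] wz -0.063
4 C [0.497 0.117] TCP [0.6064 0.0899] units [0.139 0.022] wz -0.082
5 C [0.487 0.119] TCP [0.597  0.0945] units [0.173 0.027] wz -0.102
6 C [0.477 0.122] TCP [0.5876 0.0988] units [0.207 0.03 ] wz -0.121
7 C [0.468 0.123] TCP [0.5782 0.103 ] units [0.242 0.033] wz -0.14
8 C [0.458 0.125] TCP [0.5686 0.107 ] units [0.276 0.035] wz -0.16
9 C [0.448 0.127] TCP [0.5589 0.1108] units [0.311 0.037] wz -0.179
10 C [0.438 0.128] TCP [0.5492 0.1144] units [0.345 0.038] wz -0.199
11 C [0.427 0.129] TCP [0.5394 0.1178] units [0.38  0.038] wz -0.218
12 C [0.417 0.13 ] TCP [0.5295 0.121 ] units [0.414 0.037] wz -0.237
13 C [0.407 0.131] TCP [0.5196 0.124 ] units [0.449 0.036] wz -0.257
14 C [0.397 0.131] TCP [0.5096 0.1268] units [0.483 0.034] wz -0.276
15 C [0.387 0.132] TCP [0.4996 0.1294] units [0.518 0.031] wz -0.295
16 C [0.377 0.132] TCP [0.4895 0.1317] units [0.552 0.028] wz -0.315
```

View pics/w2.png

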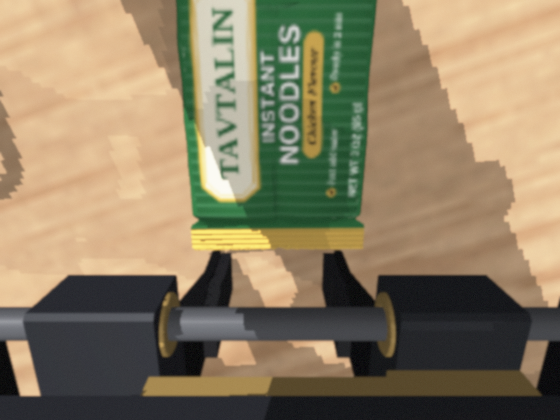

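The wrist view shows the fingertips at (222,252) and (333,252), right at the packet's yellow far end. That end spans (192–363, 248), so the push is centred and square.

jog_arm --moves '[0.02, 0.003, -0.001, 0, 0, -0.012, 0, 0.05, 0.008, -0.001, 0, 0, -0.033, 0, 0.085, 0.014, -0.001, 0, 0, -0.053, 0, 0.12, 0.019, -0.001, 0, 0, -0.072, 0, 0.155, 0.025, -0.001, 0, 0, -0.092, 0, 0.185, 0.028, -0.001, 0, 0, -0.108, 0, 0.207, 0.03, -0.001, 0, 0, -0.121, 0, 0.207, 0.03, -0.001, 0, 0, -0.121, 0]'

```text
time: 6.2
position: [0.5875, 0.099, 0.0009]
tool_rot: [-0.317, -3.125, -0.0]
ft_force: [-0.3, -0.2, -1.2]
grip_width: 0.501
grip_force: 0.0
```

```bash
cat > look.py <<'E'
from h import *
import sys
for n in("scene","side"):
    im=cam(n); save(im,n+sys.argv[1]+".png")
    hsv=cv2.cvtColor(im["pixels"],cv2.COLOR_RGB2HSV); m=cv2.inRange(hsv,(35,70,20),(90,255,255))
    yy,xx=np.mgrid[:420,:560]; W=ray(im,np.c_[xx.ravel(),yy.ravel()],.008)
    ok=((W[:,0]>.25)&(W[:,0]<.66)&(W[:,1]>.02)&(W[:,1]<.2)&(m.ravel()>0))
    r=cv2.minAreaRect(W[ok][:,:2].astype(np.float32)); print(n,ok.sum(),np.round(r[0],3),np.round(r[1],3),r[2],cv2.boxPoints(r).round(3).tolist())
E
python3 st.py; python3 look.py 3
python3 - <<'E'
from h import *
im=cam("wrist"); save(im,"w3.png")
E
```

```text
6.2 [0.5875 0.099  0.0009] [-0.26 -0.18 -1.22] x [-9.796e-01  2.010e-01  4.000e-04] z [-3.e-04  3.e-04 -1.e+00] yaw -11.596820655538156
scene 620 [0.472 0.122] [0.084 0.182] 78.59285736083984 [[0.37400001287460327, 0.0989999994635582], [0.5529999732971191, 0.06300000101327896], [0.5690000057220459, 0.14499999582767487], [0.39100000262260437, 0.1809999942779541]]
side 836 [0.475 0.119] [0.083 0.181] 78.48896026611328 [[0.3779999911785126, 0.09600000083446503], [0.5559999942779541, 0.05999999865889549], [0.5720000267028809, 0.14100000262260437], [0.39500001072883606, 0.17800000309944153]]
```

View pics/w3.png

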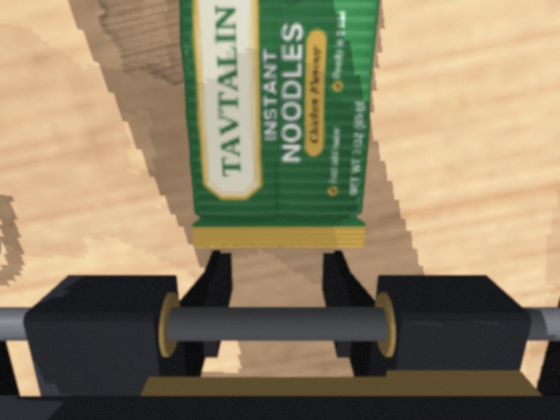

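The packet moved as planned: its end is still flush at (192–365, 247) against the fingertips, turned to about -11.5°. Next I locate the table edge more precisely.

Run:
```python
from h import *
xs=np.linspace(.29,.38,181)
for n in("scene","side"):
    im=np.load(n+"0.npy",allow_pickle=True).item(); g=im["pixels"].astype(np.float32); out=[]
    for y in np.arange(-.5,.38,.04):
        P=(np.c_[xs,0*xs+y,0*xs]-im["C"])@im["M"]; u=(im["cx"]-im["fx"]*P[:,0]/P[:,2]).astype(np.float32); v=(im["cy"]+im["fy"]*P[:,1]/P[:,2]).astype(np.float32)
        p=cv2.remap(g,u[:,None],v[:,None],cv2.INTER_LINEAR)[:,0]; sat=p[:,0]-p[:,2]
        s=cv2.GaussianBlur(sat[:,None],(1,9),2)[:,0]; d=np.diff(s); i=int(np.argmax(d)); out.append((round(y,2),round(xs[i],4),round(float(d[i]),1)))
    print(n,out)
from plan import *
plan(np.array([.476,.121]),np.radians(-11.5),.377,.0105,10)
```

```text
scene [(np.float64(-0.5), np.float64(0.3145), 8.4), (np.float64(-0.46), np.float64(0.3145), 8.5), (np.float64(-0.42), np.float64(0.314), 9.5), (np.float64(-0.38), np.float64(0.3145), 7.7), (np.float64(-0.34), np.float64(0.3145), 8.9), (np.float64(-0.3), np.float64(0.315), 7.2), (np.float64(-0.26), np.float64(0.315), 6.6), (np.float64(-0.22), np.float64(0.315), 6.5), (np.float64(-0.18), np.float64(0.3155), 7.3), (np.float64(-0.14), np.float64(0.315), 7.3), (np.float64(-0.1), np.float64(0.316), 3.4), (np.float64(-0.06), np.float64(0.316), 3.5), (np.float64(-0.02), np.float64(0.3445), 2.1), (np.float64(0.02), np.float64(0.329), 2.5), (np.float64(0.06), np.float64(0.3285), 2.0), (np.float64(0.1), np.float64(0.328), 2.3), (np.float64(0.14), np.float64(0.3165), 2.9), (np.float64(0.18), np.float64(0.3155), 2.4), (np.float64(0.22), np.float64(0.3165), 2.6), (np.float64(0.26), np.float64(0.3165), 3.3), (np.float64(0.3), np.float64(0.3145), 6.8), (np.float64(0.34), np.float64(0.3155), 6.6)]
side [(np.float64(-0.5), np.float64(0.331), 10.1), (np.float64(-0.46), np.float64(0.3235), 7.1), (np.flo
[... 869 characters left out ...]
oat64(0.3245), 5.1)]
1 C [0.466 0.123] TCP [0.5769 0.1027] units [0.04  0.007] wz -0.022
2 C [0.456 0.125] TCP [0.5674 0.1066] units [0.074 0.013] wz -0.041
3 C [0.447 0.126] TCP [0.5579 0.1103] units [0.107 0.019] wz -0.06
4 C [0.437 0.127] TCP [0.5483 0.1139] units [0.141 0.024] wz -0.079
5 C [0.427 0.128] TCP [0.5387 0.1172] units [0.175 0.028] wz -0.098
6 C [0.417 0.129] TCP [0.529  0.1203] units [0.209 0.032] wz -0.118
7 C [0.407 0.13 ] TCP [0.5192 0.1233] units [0.242 0.035] wz -0.137
8 C [0.397 0.131] TCP [0.5093 0.1261] units [0.276 0.037] wz -0.156
9 C [0.387 0.131] TCP [0.4994 0.1286] units [0.31  0.039] wz -0.175
10 C [0.377 0.131] TCP [0.4895 0.131 ] units [0.345 0.04 ] wz -0.194
```

Run:
```python
from h import *
xs=np.linspace(.30,.36,121)
for n in("scene","side"):
    im=np.load(n+"0.npy",allow_pickle=True).item(); g=im["pixels"].astype(np.float32); A=[]
    for y in np.arange(-.48,-.06,.01):
        P=(np.c_[xs,0*xs+y,0*xs]-im["C"])@im["M"]; u=(im["cx"]-im["fx"]*P[:,0]/P[:,2]).astype(np.float32); v=(im["cy"]+im["fy"]*P[:,1]/P[:,2]).astype(np.float32)
        A.append(cv2.remap(g,u[:,None],v[:,None],cv2.INTER_LINEAR)[:,0].mean(1))
    a=np.median(A,0); print(n,[(round(x,4),int(k)) for x,k in zip(xs[::4],a[::4])])
im=np.load("side0.npy",allow_pickle=True).item(); c=im["pixels"][220:320,210:310]
cv2.imwrite("pics/crop.png",cv2.resize(c[:,:,::-1],None,fx=6,fy=6,interpolation=cv2.INTER_NEAREST))
```

```text
scene [(np.float64(0.3), 200), (np.float64(0.302), 201), (np.float64(0.304), 201), (np.float64(0.306), 201), (np.float64(0.308), 201), (np.float64(0.31), 202), (np.float64(0.312), 202), (np.float64(0.314), 184), (np.float64(0.316), 160), (np.float64(0.318), 147), (np.float64(0.32), 146), (np.float64(0.322), 141), (np.float64(0.324), 140), (np.float64(0.326), 156), (np.float64(0.328), 176), (np.float64(0.33), 182), (np.float64(0.332), 187), (np.float64(0.334), 194), (np.float64(0.336), 190), (np.float64(0.338), 185), (np.float64(0.34), 188), (np.float64(0.342), 191), (np.float64(0.344), 191), (np.float64(0.346), 190), (np.float64(0.348), 190), (np.float64(0.35), 188), (np.float64(0.352), 187), (np.float64(0.354), 187), (np.float64(0.356), 187), (np.float64(0.358), 186), (np.float64(0.36), 186)]
side [(np.float64(0.3), 189), (np.float64(0.302), 189), (np.float64(0.304), 189), (np.float64(0.306), 190), (np.float64(0.308), 189), (np.float64(0.31), 189), (np.float64(0.312), 189), (np.float64(0.314), 189), (np.float64(0.316), 189), (np.float64(0.318), 190), (np.float64(0.32), 186), (np.float64(0.322), 176), (np.float64(0.324), 124), (np.float64(0.326), 98), (np.float64(0.328), 97), (np.float64(0.33), 119), (np.float64(0.332), 134), (np.float64(0.334), 135), (np.float64(0.336), 144), (np.float64(0.338), 142), (np.float64(0.34), 136), (np.float64(0.342), 138), (np.float64(0.344), 143), (np.float64(0.346), 142), (np.float64(0.348), 142), (np.float64(0.35), 142), (np.float64(0.352), 141), (np.float64(0.354), 139), (np.float64(0.356), 139), (np.float64(0.358), 139), (np.float64(0.36), 137)]
```

View pics/crop.png

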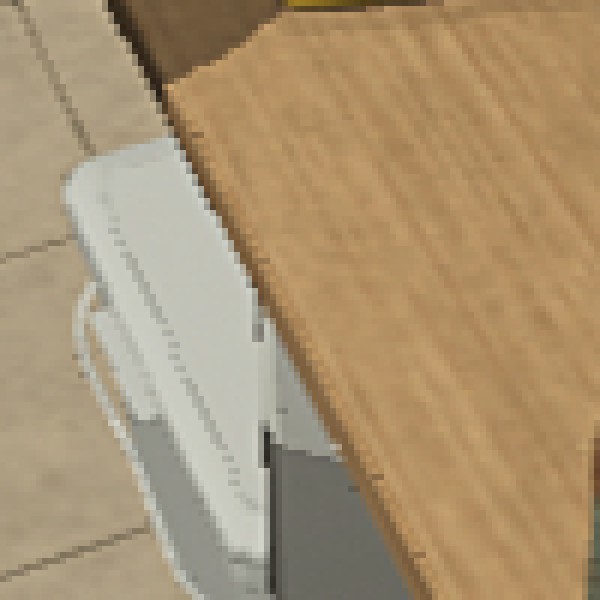

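jog_arm --moves '[0.02, 0.004, 0, 0, 0, -0.011, 0, 0.045, 0.009, 0, 0, 0, -0.025, 0, 0.075, 0.013, 0, 0, 0, -0.041, 0, 0.107, 0.019, 0, 0, 0, -0.06, 0, 0.14, 0.024, 0, 0, 0, -0.079, 0, 0.175, 0.028, 0, 0, 0, -0.098, 0, 0.209, 0.032, 0, 0, 0, -0.118, 0, 0.209, 0.032, 0, 0, 0, -0.118, 0]'

```text
time: 7.35
position: [0.5273, 0.1211, 0.0007]
tool_rot: [-0.123, -3.138, -0.0]
ft_force: [0.4, 0.9, 0.5]
grip_width: 0.502
grip_force: 0.0
```

```bash
python3 st.py; python3 look.py 4
```

```text
7.35 [0.5273 0.1211 0.0007] [0.45 0.9  0.48] x [-0.9969  0.0782  0.0012] z [-1.2e-03  2.0e-04 -1.0e+00] yaw -4.486008321541136
scene 643 [0.409 0.13 ] [0.083 0.181] 86.44974517822266 [[0.3160000145435333, 0.09399999678134918], [0.4959999918937683, 0.08299999684095383], [0.5009999871253967, 0.16599999368190765], [0.32100000977516174, 0.1770000010728836]]
side 861 [0.412 0.127] [0.082 0.182] 85.40081024169922 [[0.3190000057220459, 0.09399999678134918], [0.5, 0.07900000363588333], [0.5059999823570251, 0.16099999845027924], [0.32499998807907104, 0.17499999701976776]]
```

The crop shows the edge with a darker front face below a slightly rounded top edge. Triangulating the two views puts the edge at x≈0.333. Now the last 40 mm.

jog_arm --moves '[0.015, 0.003, 0, 0, 0, -0.008, 0, 0.035, 0.007, 0, 0, 0, -0.019, 0, 0.055, 0.011, 0, 0, 0, -0.031, 0, 0.08, 0.016, 0, 0, 0, -0.045, 0, 0.1, 0.02, 0, 0, 0, -0.056, 0, 0.12, 0.023, 0, 0, 0, -0.067, 0, 0.135, 0.025, 0, 0, 0, -0.075, 0, 0.135, 0.025, 0, 0, 0, -0.075, 0]'

```text
time: 8.45
position: [0.4882, 0.1315, 0.0008]
tool_rot: [-0.001, -3.141, -0.0]
ft_force: [0.6, -0.7, -0.0]
grip_width: 0.496
grip_force: 0.0
```

```bash
python3 st.py; python3 look.py 5
python3 - <<'E'
import cv2
a=cv2.imread("pics/side5.png")[130:230,190:350]; cv2.imwrite("pics/c5.png",cv2.resize(a,None,fx=5,fy=5,interpolation=cv2.INTER_NEAREST))
E
```

```text
8.45 [0.4882 0.1315 0.0008] [ 0.64 -0.68 -0.02] x [-1.e+00  5.e-04  5.e-04] z [-5.e-04  1.e-04 -1.e+00] yaw -0.031127044071766283
scene 651 [0.37  0.132] [0.181 0.083] 0.5242215991020203 [[0.27900001406669617, 0.17299999296665192], [0.2800000011920929, 0.08900000154972076], [0.460999995470047, 0.09099999815225601], [0.46000000834465027, 0.17399999499320984]]
side 871 [0.374 0.129] [0.083 0.181] 89.99723052978516 [[0.2840000092983246, 0.08799999952316284], [0.4650000035762787, 0.08699999749660492], [0.4650000035762787, 0.17000000178813934], [0.2840000092983246, 0.17000000178813934]]
```

View pics/c5.png

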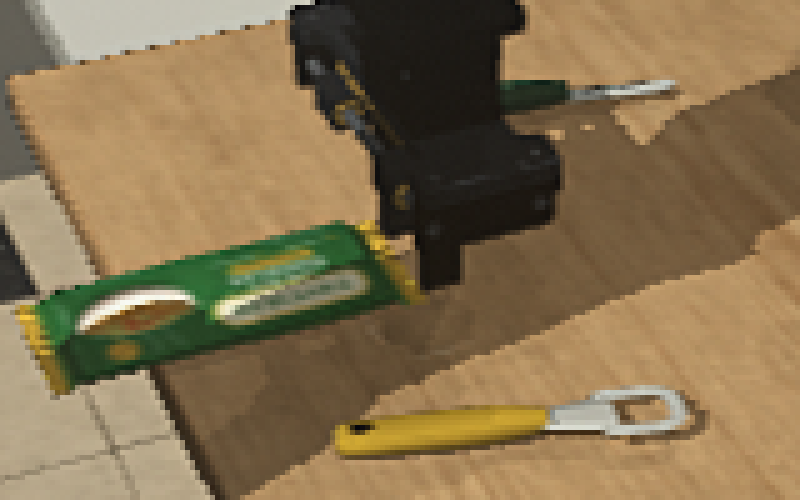

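The crop shows the packet square to the edge. Its near end runs from (20,308) to (60,393), clearly overhanging, and the table edge passes beside the packet at about (152,372).

Run:
```python
from h import *
im=cam("side"); f=lambda p:[(190+x/5-.5,130+y/5-.5) for x,y in p]
print("near end",ray(im,f([(20,308),(62,393)]),.001).round(4)); print("far end",ray(im,f([(370,222),(425,300)]),.001).round(4))
print("edge outer/top",ray(im,f([(10,82),(152,372),(218,495),(45,165),(158,372)]),0).round(4))
```

```text
near end [[0.2787 0.1712 0.001 ]
 [0.2797 0.0952 0.001 ]]
far end [[0.4774 0.1712 0.001 ]
 [0.4778 0.0942 0.001 ]]
edge outer/top [[ 0.3319  0.3914  0.    ]
 [ 0.3267  0.0945  0.    ]
 [ 0.3274 -0.0061 -0.    ]
 [ 0.3272  0.297   0.    ]
 [ 0.3295  0.0933  0.    ]]
```

jog_arm --moves '[-0.03, 0, 0, 0, 0, 0, 0, -0.08, 0, 0, 0, 0, 0, 0, -0.1, 0, -0.05, 0, 0, 0, 0, -0.1, 0, -0.15, 0, 0, 0, 0, -0.1, 0, -0.3, 0, 0, 0, 0, -0.1, 0, -0.45, 0, 0, 0, 0, -0.1, 0, -0.5, 0, 0, 0, 0, -0.1, 0, -0.5, 0, 0, 0, 0]'

```text
time: 9.6
position: [0.5197, 0.1315, 0.1522]
tool_rot: [0.002, 3.139, 0.002]
ft_force: [-0.9, 0.0, -0.8]
grip_width: 0.501
grip_force: 0.0
```

```bash
python3 look.py 6; python3 st.py
python3 - <<'E'
from h import *
im=cam("wrist"); save(im,"w6.png"); np.save("w6.npy",im,allow_pickle=True)
E
```

```text
scene 656 [0.37  0.132] [0.183 0.083] 0.5242215991020203 [[0.27799999713897705, 0.17299999296665192], [0.27900001406669617, 0.08900000154972076], [0.4620000123977661, 0.09099999815225601], [0.460999995470047, 0.17399999499320984]]
side 873 [0.374 0.129] [0.082 0.182] 89.55601501464844 [[0.28299999237060547, 0.08900000154972076], [0.4650000035762787, 0.08699999749660492], [0.4659999907016754, 0.16899999976158142], [0.2840000092983246, 0.17100000381469727]]
9.7 [0.518  0.131  0.1497] [1.07 0.42 0.22] x [-1.      0.0011  0.0019] z [-1.9e-03 -7.0e-04 -1.0e+00] yaw -0.06333617785908136
```

View pics/w6.png

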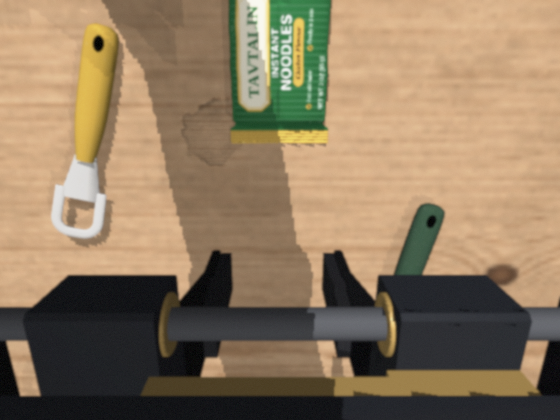

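The fingers are clear of the packet, whose far end is straight at (232–328, 140). I'll rise so the wrist camera sees the near end and the table edge in one picture.

jog_arm --moves '[0, 0, -0.1, 0, 0, 0, 0, 0, 0, -0.25, 0, 0, 0, 0, 0, 0, -0.4, 0, 0, 0, 0, 0, 0, -0.55, 0, 0, 0, 0, 0, 0, -0.7, 0, 0, 0, 0, 0.05, 0, -0.8, 0, 0, 0, 0, 0.1, 0, -0.8, 0, 0, 0, 0, 0.1, 0, -0.8, 0, 0, 0, 0]'

```text
time: 10.75
position: [0.4877, 0.1315, 0.3892]
tool_rot: [-0.0, -3.139, 0.001]
ft_force: [0.2, 0.4, -0.1]
grip_width: 0.502
grip_force: 0.0
```

```bash
python3 st.py
python3 - <<'E'
from h import *
im=cam("wrist"); save(im,"w7.png"); np.save("w7.npy",im,allow_pickle=True); print(im["C"],ray(im,[(280,0),(280,200)],0))
E
```

```text
10.75 [0.4877 0.1315 0.3892] [ 0.22  0.45 -0.1 ] x [-1.      0.      0.0023] z [-2.3e-03 -6.0e-04 -1.0e+00] yaw -0.0005481474048951201
[0.40473339 0.13055119 0.55203111] [[0.29192619 0.13424427 0.        ]
 [0.56718384 0.13502839 0.        ]]
```

View pics/w7.png

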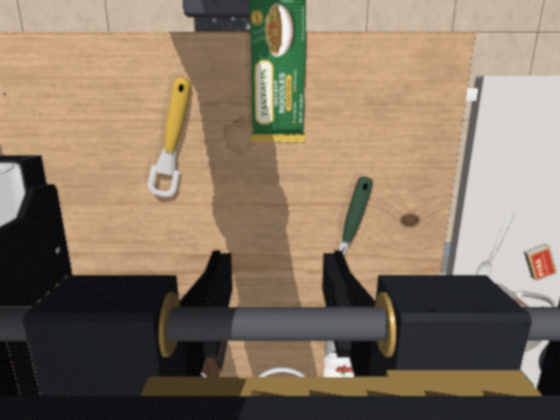

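The table edge is at row 32 and the packet's far end at row 142, so the overhang is 204 mm minus the distance between them.

Run:
```python
from h import *
im=np.load("w7.npy",allow_pickle=True).item(); g=im["pixels"].astype(int)
print([(r,g[r,60:170].mean(0).round().astype(int).tolist(),g[r,330:440].mean(0).round().astype(int).tolist()) for r in range(26,40)])
print([(r,g[r,265:295].mean(0).round().astype(int).tolist()) for r in range(132,148)])
for r in (30,32,34): print(r,ray(im,[(120,r),(385,r)],0)[:,0])
for r in(141,142,143): print(r,ray(im,[(280,r)],.001)[:,0])
```

```text
[(26, [198, 181, 161], [200, 182, 162]), (27, [198, 181, 161], [199, 181, 161]), (28, [198, 181, 161], [199, 181, 161]), (29, [198, 180, 161], [197, 179, 159]), (30, [198, 179, 158], [192, 173, 152]), (31, [197, 172, 147], [188, 163, 138]), (32, [195, 163, 131], [188, 155, 123]), (33, [195, 158, 122], [193, 156, 120]), (34, [199, 162, 125], [199, 162, 125]), (35, [205, 168, 131], [205, 168, 131]), (36, [207, 170, 133], [207, 171, 134]), (37, [205, 169, 132], [205, 168, 131]), (38, [203, 166, 129], [201, 165, 128]), (39, [202, 165, 128], [200, 163, 126])]
[(132, [39, 75, 42]), (133, [71, 90, 48]), (134, [120, 115, 58]), (135, [164, 141, 69]), (136, [189, 160, 77]), (137, [196, 166, 80]), (138, [194, 164, 79]), (139, [195, 165, 80]), (140, [192, 161, 82]), (141, [182, 152, 88]), (142, [169, 140, 97]), (143, [168, 139, 107]), (144, [175, 143, 112]), (145, [177, 145, 113]), (146, [177, 145, 113]), (147, [176, 144, 113])]
30 [0.32809616 0.3280259 ]
32 [0.33056224 0.33049061]
34 [0.3330356 0.3329626]
141 [0.47668539]
142 [0.47814322]
143 [0.47960339]
```

```bash
python3 -c "
from bench import ctrl
print(ctrl.close_job())"
```

```text
the job is handed in; nothing more can be done
None
```

I slid the packet flat to the front edge and handed the job in: it is square to the edge with about 56 mm overhanging (up to 62 mm, given the uncertainty in the edge position), the other things were not touched, and the judge's result was not shown.

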